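# Set out a fixture plate to the pointer and hold it

## Robot

A 7-joint arm with a two-finger parallel gripper is mounted at the origin on the work surface; the furniture and walls round the work are solid. World frame = base frame: x ahead of the robot, y to its left, z up, the work surface at z = 0. Lengths are in m, angles in rad, forces in N, time in s.
With the tool pointing down it reaches from about 0.35 to 0.9 m from the base axis. Payload 8.1 kg.
Tool frame: the origin (TCP) lies midway between the tips of the shut fingers; the grasp point (between the pads) lies 19 mm behind it; z points along the fingers, y is the line along which they close (so a half turn about z gives the same grasp; the last joint's range is limited). The gripper opens to 92 mm and grips with 3 to 60 N. Pads are 19 mm wide; open, the fingers measure 130 mm over their backs; the gripper's body (75 mm by 190 mm) begins 47 mm behind the grasp point.
Start: joints at [1.069, 0.434, 0.025, 1.573, -0.012, 1.134, -0.075], TCP at [0.243, -0.576, 0.227] pointing down, gripper open.
Joint ranges: [-2.62, 2.62], [-0.44, 2.09], [-1.27, 1.32], [0.08, 2.57], [-1.32, 4.46], [0.12, 2], [-2.74, 2.74]. Speed limits (rad/s): [2.22, 2.22, 3.01, 3.01, 3.14, 3.14, 3.14].

## Interface

Orientations are given as a rotation vector (axis times angle).
In Python, from cell import arm gives the robot as it stands.
- The arm moves only by the tool send_rows, never from a script. Its argument "increments" is a list of rows, each a list of 3 entries, a list of its own where there are three numbers: the finger opening in cm, from 0 to 9.18, then the shift along the tool's x, y, z in cm, then the turn, a rotation vector about the tool's x, y, z in rad. A call has 1 to 5 rows; each row shifts and turns the commanded pose from where the row before left it, along the tool's axes as they then stand; what a row does not reach is not made up. A row lasts 1/10 s, in which the tool goes at most 50 mm and 8.59 degrees, less where a joint would pass 70% of its speed; a pose out of reach is approached as far as the arm can. A call is refused whole if a number of a shift passes 5 or a number of a turn 0.15, either way. A call with a gripper value outside its range is refused whole. The fingers move at their own pace and stop on an object; "force" is the grip in N (left out, the last holds). Time passes only in rows, so rows that do not move let the fingers close. It gives the time, the measured TCP pose, the force, the opening and the grip force at its end, in the units of the state.
- arm.observe(): the state, without advancing time (a new reading comes with each control period).
- arm.get_image(name): name is "scene" or "top"; returns the picture (480x640x3 uint8, red, green, blue); there is no depth.
- arm.camera_params(name): a dict with "camera_matrix" (3x3 intrinsics, pixels), "k1" (the pictures are not rectified: a ray, as slopes to the right and down, at radius r is drawn at 1 + k1 r^2 times it, then the intrinsics apply), "R" (3x3) and "t" (3): a world point X has camera coordinates R X + t. Camera axes: x right, y down, z forward; pixel columns grow to the right and rows downward; lengths in m; the calibration is good to about 2 mm. A picture is of the moment at which its call begins. camera_params takes no time and is no camera call.
- arm.sign_off(): hands the job in; it is judged then, once.
The state is a dict: "clock": time; "joints": joint angles; "dq": joint speeds; "joint_efforts": joint torques, N m; "position": TCP position; "ee_rot": TCP orientation; "force": force on the tool from outside, world axes, zero at the start; "ft_torque": the same for the moment, N m; "width": opening from 0.0 (shut) to 1.0 (fully open); "gripper_force": force on a finger pad.
Only numpy, scipy, OpenCV 4.12 (cv2) and the standard library are available. Lean on these libraries where they do the work, as an engineer would, in place of code of your own. Each camera call takes 0.05 s, during which the arm holds its last target. There are 200 camera calls.

## Task

Grip the fixture plate by its black post and slide it straight out along the riser, away from the robot, until its front edge is level with the pointer on the side rod; the circuit board rides along undisturbed in its nest and the plate stays down on the riser, never lifted or tipped. Out there the plate would tip over the riser's edge, so finish while still holding the post, keeping the plate flat on the riser. Leave the pointer where it is set and the other things on the bench alone.

Things in the scene. Friction and masses are not known exactly. Their poses are not given: they have to be found in the camera images.
- riser: grey block with bright steel top, fixed to the bench: foot 110x70x12, top 90 (its x) x 70 (y), top surface 70 above the bench. Origin: centre of its underside. Its x axis is the slide direction, outward from the robot; z up. A rod of 8 diameter parallel to x on its right (y = -52, 40 above the bench, reaching 185 in front of the origin) carries the pointer
- riser_edge (a point): middle of the riser's outer (front, +x) top edge, over which the plate is slid; 45 in front of the riser's origin, 70 above the bench; axes as the riser's
- pointer_tip (a point): tip of the pointer, a 4 thick, 15 wide upright steel blade, top 100 above the bench, on a brass collar clamped on the rod (slips above about 8 N). It is at y = -43 in the riser frame, 8 clear of the plate's side, 95 above the bench, 118 to 135 beyond the riser's outer edge. Axes as the riser's; the plate's front edge shall come to x = 0 here
- plate: loose aluminium plate 200 (its x, along the slide) x 70 (y) x 10, 0.3 to 0.6 kg, with a window, a steel bar 8 high across its front end and six small pins locating the board. Origin: centre of its underside; x to the front (outward) end, z up. Lies flat on the riser, nothing guides it sideways. Unless held it tips over the riser's edge once its front stands out more than about 100
- grip_post (a point): point on the upright axis of the black square post near the plate's rear end, at gripping height: 24 above the plate's top face, 104 above the bench. The post is 24 (plate x) x 24 (plate y) and stands 34 above the plate's top face; it may be gripped across either pair of sides. Post axis 70 behind the plate's origin, 170 behind its front edge.
- plate_front (a point): middle of the plate's front edge, at the top face: 100 in front of the plate's origin, 10 above its underside
- circuit_board: loose green circuit board 55x85x12, 30 g, lying flat in the nest of pins on the front half of the plate, its length along the plate; origin at the centre of its underside, 45 in front of the plate's origin on the plate's top face
- tin: bystander: round tin 64x64x22 on the bench
- driver: bystander: screwdriver 18x152x18 with red handle on the bench, behind the riser
- cutters: bystander: red-handled side cutters 56x122x12 on the bench
- case: bystander: clear parts case 61x75x20 on the bench
- brush: bystander: black brush 33x130x10 on the bench
- clamp_bar: bystander: brass clamp bar 22x58x24 with a small screw post, standing on the bench, out in front of the riser and low under the overhang
There are look-alikes about, which are no part of the job. There is more than one size of the circuit_board; the job needs the larger.

How it is judged:
At the end, for the whole second after the job is handed in: Plate front edge within 6 mm of the pointer along the slide; plate resting on the riser, within 8 mm of its middle line, 4 degrees of its direction, 2 degrees of level, at rest, held by the fingers (over 2 N); board flat in its nest within 5 mm (x of plate_front in the frame of pointer_tip between -0.006 and 0.006 m and y of plate in the frame of riser between -0.008 and 0.008 m and angle between the x axis of plate and the x axis of riser, either way round below 0.07 rad and angle between plate's own z axis and vertical below 0.035 rad and contact force between plate and riser above 0.5 N and contact force between the fingers and plate above 2 N and linear speed of plate below 0.01 m/s and horizontal distance between circuit_board and plate between 0.04 and 0.05 m and z of circuit_board in the frame of plate below 0.014 m); the arm keeps its last pose, push and grip.
It fails at once if the plate is lifted more than 8 mm off the riser (z of plate in the frame of riser above 0.078 m).
It fails at once if the plate tips more than 7 degrees (angle between plate's own z axis and vertical above 0.12 rad).
It fails at once if the pointer is shifted by more than 3 mm (distance of pointer_tip from where it was at the start of the episode above 0.003 m).
It fails at once if the board leaves its nest (z of circuit_board in the frame of plate above 0.02 m or horizontal distance between circuit_board and plate above 0.055 m or horizontal distance between circuit_board and plate below 0.035 m).
It fails at once if another thing on the bench is moved by more than 2 cm (distance of any of tin, driver, cutters, case, brush, clamp_bar from where it was at the start of the episode above 0.02 m).
It also fails if it takes over 32 s, if anything falls off the work surface, if the arm or the gripper's body presses on something with over 40 N, if the wrist force passes 120 N, or if a joint passes its speed limit or range.

## Working session

There is one attempt and no reset: what is moved stays moved. The work goes in short steps, Python scripts to look and compute and a tool call to move; the robot and the scene stay as the last step left them, time stands still between calls to the robot, and variables do not carry over. Pictures are saved under pics/ and viewed, at most 10 in all, crops included, and the job is handed in when it is done.

Besides the shell and the picture viewer there is one more tool, called after ">>>" by a JSON object that holds its "op" and its "data". send_rows: Moves the arm, as the interface text tells. Its arguments: {"type":"object","properties":{"increments":{"type":"array"},"force":{"type":"number"}},"required":["increments"]}

```bash
mkdir -p pics; python3 - <<'E'
from cell import arm
import cv2
for n in("scene","top"):
    cv2.imwrite(f"pics/{n}0.png",arm.get_image(n)[:,:,::-1]); print(n,arm.camera_params(n))
print(arm.observe())
E
```

```text
scene {'camera_matrix': array([[540.88237352,   0.        , 308.91199226],
       [  0.        , 540.88237352, 240.44179643],
       [  0.        ,   0.        ,   1.        ]]), 'k1': -0.11039302299040633, 'R': array([[ 0.72433451, -0.68944615, -0.00187889],
       [-0.28602833, -0.29802051, -0.9106984 ],
       [ 0.62731755,  0.66018769, -0.41306767]]), 't': array([-0.38539844,  0.15238896,  0.94595417])}
top {'camera_matrix': array([[453.60016546,   0.        , 323.73233018],
       [  0.        , 453.60016546, 240.16746239],
       [  0.        ,   0.        ,   1.        ]]), 'k1': 0.015719830743001546, 'R': array([[ 0.00787716, -0.99995496, -0.00529384],
       [-0.98604032, -0.0068868 , -0.16636426],
       [ 0.16632031,  0.00653041, -0.98605016]]), 't': array([-0.11468283,  0.43088055,  0.94767188])}
{'clock': 0.1, 'joints': array([ 1.06942298,  0.43517426,  0.02496075,  1.57396979, -0.01158758,
        1.13399547, -0.07508024]), 'dq': array([ 0.0006047 , -0.00333845,  0.00036181, -0.00243538,  0.0004026 ,
        0.00096637,  0.00101505]), 'joint_efforts': array([ 2.62561567e-03, -6.69121528e+01,  9.87662449e-01, -3.15147722e+01,
       -6.05104887e-02,  3.74426914e-02,  4.68613496e-05]), 'position': array([ 0.24246503, -0.57557463,  0.22602433]), 'ee_rot': array([-3.07804727e+00, -6.21934060e-01,  6.40460645e-04]), 'force': array([ 0.53602596,  0.44018766, -0.32579172]), 'ft_torque': array([ 0.02588756, -0.04032397, -0.00714143]), 'gripper_force': 0.0, 'width': 1.0018095724018024}
```

View pics/scene0.png

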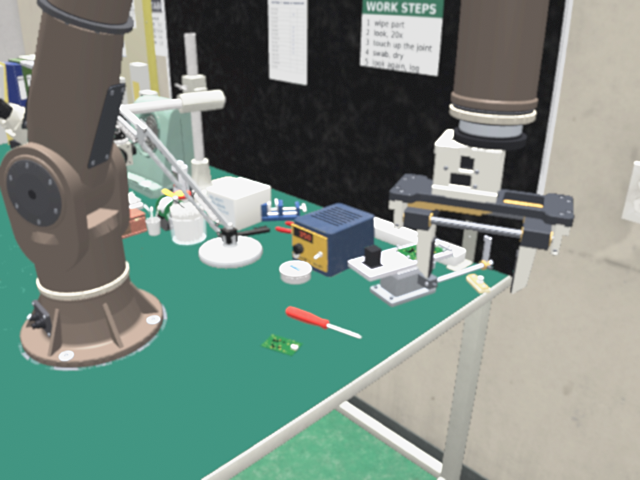

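View pics/top0.png

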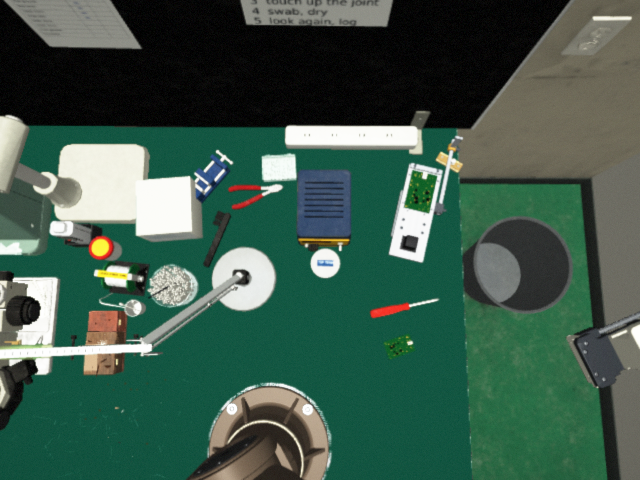

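The scene shows the plate with its black post at top (410,242) and scene (372,256). Two green boards are in view: one in the plate's nest at top (424,188), and a loose one at top (400,345). The nested one is larger and sits on the front half, so it fits; the loose one is a look-alike. I'll confirm with one crop.

```bash
python3 - <<'E'
import cv2
t=cv2.imread("pics/top0.png")[125:275,360:480]
cv2.imwrite("pics/c1.png",cv2.resize(t,None,fx=4,fy=4,interpolation=cv2.INTER_CUBIC))
E
```

```text
(no output)
```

View pics/c1.png

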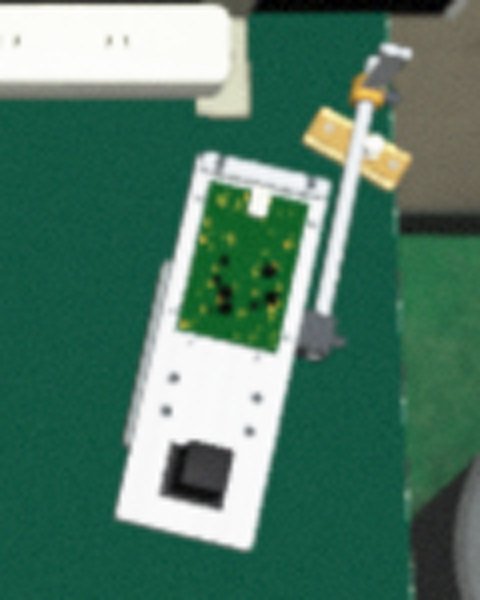

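The crop confirms it: the large board is in the nest at top (424,188). The post is at (411,242), and the pointer blade is at the far end of the rod at (457,138). Next I'll make metric rectified views.

```bash
cat > h.py <<'E'
import numpy as np,cv2
from cell import arm
def proj(n,P):
    c=arm.camera_params(n);X=np.asarray(P,float).reshape(-1,3)@c["R"].T+c["t"]
    K=c["camera_matrix"];s=X[:,:2]/X[:,2:];s=s*(1+c["k1"]*(s**2).sum(1,keepdims=True))
    return s*[K[0,0],K[1,1]]+K[:2,2]
def ray(n,px):
    c=arm.camera_params(n)
    s=cv2.undistortPoints(np.array(px,float).reshape(-1,1,2),c["camera_matrix"],np.array([c["k1"],0,0,0.]))[:,0]
    d=np.c_[s,np.ones(len(s))]@c["R"];return -c["R"].T@c["t"],d
def at(n,px,z):
    o,d=ray(n,px);return o+d*((z-o[2])/d[:,2:])
def rect(n,img,z,x0,x1,y0,y1,m=0.0005):
    xs=np.arange(x1,x0,-m);ys=np.arange(y1,y0,-m);g=np.stack(np.meshgrid(ys,xs),-1)
    P=np.concatenate([g[...,1:],g[...,:1],np.full(g.shape[:2]+(1,),z)],-1)
    u=proj(n,P).reshape(g.shape).astype(np.float32);return cv2.remap(img,u,None,cv2.INTER_CUBIC)
def full(crop): return np.array(crop,float)/4+[360,125]
E
python3 - <<'E'
from h import *
C=full([(203,153),(330,180),(252,550),(117,518)])
W=at("top",C,.08);print(W.round(4))
print([np.linalg.norm(W[i]-W[(i+1)%4]).round(4) for i in range(4)],W.mean(0))
print("post",at("top",full([(205,473)]),.114)); print("tip",at("top",full([(395,50)]),.1))
im=cv2.imread("pics/top0.png")
r=rect("top",im,.08,.40,.80,-.36,-.12)
m=(r.min(2)>185).astype(np.uint8)
n,l,st,_=cv2.connectedComponentsWithStats(m)
for i in range(1,n):
    if st[i,4]>2000:
        cs,_=cv2.findContours((l==i).astype(np.uint8),0,2);c=max(cs,key=cv2.contourArea);R=cv2.minAreaRect(c)
        print(st[i],np.array(R[1])*.5,R[2],"xy",.80-.0005*R[0][1],-.12-.0005*R[0][0])
a=r[:, :]
s=cv2.imread("pics/scene0.png")[210:310,340:520]
b=cv2.resize(s,None,fx=3,fy=3,interpolation=cv2.INTER_CUBIC)
o=np.zeros((600,800,3),np.uint8);q=cv2.resize(a,(360,600));o[:,:360]=q;b=cv2.resize(b,(440,244));o[:244,360:]=b
o[300:600,360:800]=cv2.resize(im[130:190,400:488],(440,300),interpolation=cv2.INTER_CUBIC)
cv2.imwrite("pics/r1.png",o)
E
```

```text
[[ 0.5914 -0.2954  0.08  ]
 [ 0.5768 -0.3622  0.08  ]
 [ 0.3793 -0.3155  0.08  ]
 [ 0.3953 -0.2467  0.08  ]]
[np.float64(0.0683), np.float64(0.2029), np.float64(0.0706), np.float64(0.202)] [ 0.4856878  -0.30494762  0.08      ]
post [[ 0.41353011 -0.2860053   0.114     ]]
tip [[ 0.64116409 -0.39326866  0.1       ]]
[    0   249   396   121 34812] [ 60.  197.5] 90.0 xy 0.6455000000000001 -0.21875
[  252   417   228   383 30068] [ 73.2048645 198.6783905] 13.684020042419434 xy 0.4888921508789063 -0.3028802947998047
```

View pics/r1.png

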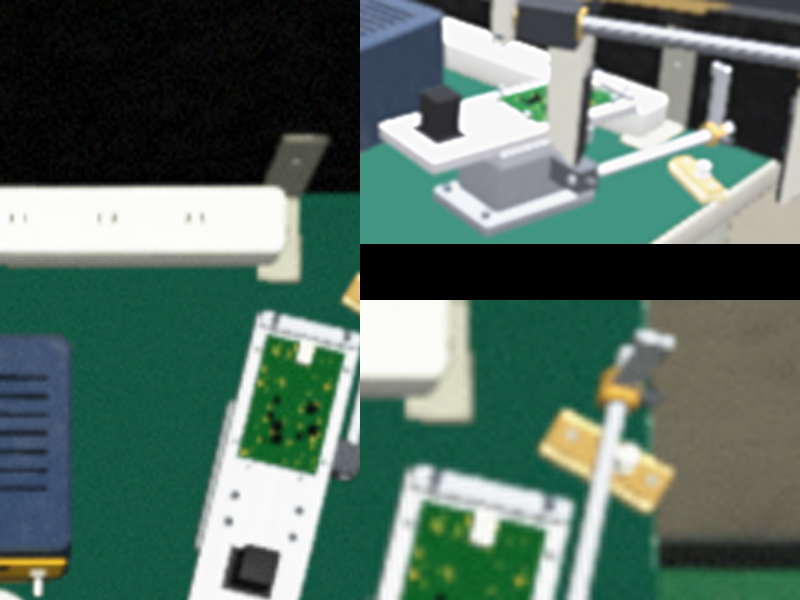

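Rectified: the plate measures 203x70, as it should, at yaw about -13.6°, with its centre near (0.486,-0.305). The blade top is at about top (455,134). I'll zoom the scene view for the riser foot, rod and blade.

```bash
python3 - <<'E'
import cv2
s=cv2.imread("pics/scene0.png")[227:307,365:505]
cv2.imwrite("pics/s2.png",cv2.resize(s,(798,456),interpolation=cv2.INTER_CUBIC))
t=cv2.imread("pics/top0.png")[130:220,405:475]
cv2.imwrite("pics/t2.png",cv2.resize(t,(462,594),interpolation=cv2.INTER_CUBIC))
E
```

```text
(no output)
```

View pics/s2.png

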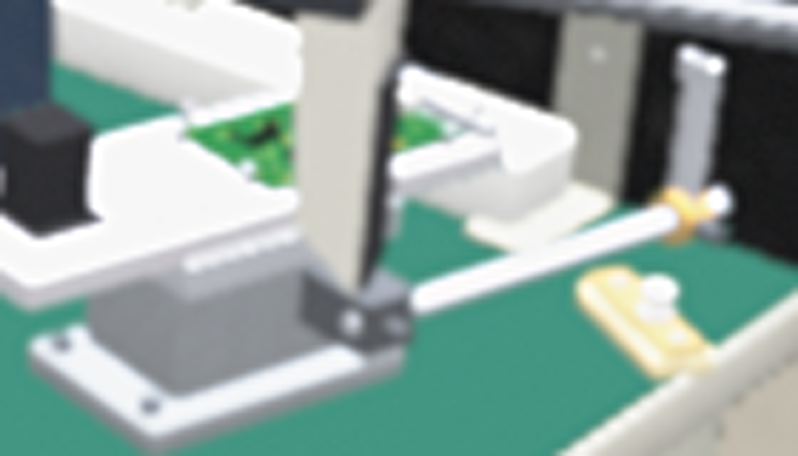

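View pics/t2.png

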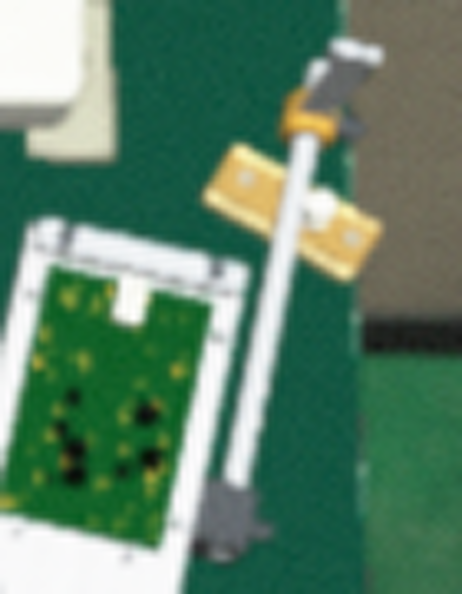

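Seen in the zooms:
- **Foot corners, scene crop:** (32,345), (155,433) and (403,352).
- **Rod end:** scene crop (722,200), top crop (318,68).
- **Blade top:** top crop (334,43)-(382,55), scene crop (680,50)-(722,65).

I'll fit the riser pose and pointer to these.

```bash
cat > fit.py <<'E'
from h import *
from scipy.optimize import least_squares
S=lambda u,v:("scene",(365+u/5.7,227+v/5.7)); T=lambda u,v:("top",(405+u/6.6,130+v/6.6))
# (obs, local point as function of p-ext)  p=[x,y,yaw,d,cx,cy(top shift px)]
pts=[(S(32,345),(-.055,.035,.012)),(S(155,433),(-.055,-.035,.012)),(S(403,352),(.055,-.035,.012)),
(S(722,200),(.185,-.052,.04)),(T(318,68),(.185,-.052,.04)),
(T(334,43),('d',-.043,.1)),(T(382,55),('d',-.058,.1)),(S(680,50),('d',-.043,.1)),(S(722,65),('d',-.058,.1))]
lines=[(T(303,140),T(235,480)),(S(660,222),S(417,297))]
def w(p,L):
    X=p[3] if L[0]=='d' else L[0];c,s=np.cos(p[2]),np.sin(p[2])
    return [p[0]+c*X-s*L[1],p[1]+s*X+c*L[1],L[2]]
def res(p):
    r=[]
    for (n,px),L in pts: r+=list(proj(n,w(p,L))[0]-px)
    for a,b in lines:
        q=proj(a[0],[w(p,(.05,-.052,.04)),w(p,(.15,-.052,.04))]);t=(q[1]-q[0])/np.linalg.norm(q[1]-q[0])
        for o in(a,b):
            e=np.array(o[1])-q[0];r.append(2*(t[0]*e[1]-t[1]*e[0]))
    return r
if __name__=="__main__":
    s=least_squares(res,[.49,-.30,-.24,.17],loss="soft_l1");p=s.x
    print(p,np.round(res(p),1).tolist())
    c,sn=np.cos(p[2]),np.sin(p[2])
    for nm,q in(("plate",(.4857,-.3049)),("front",(.5841,-.3288)),("rear",(.3873,-.2811)),("post",(.4135,-.286))):
        e=np.array(q)-p[:2];print(nm,(c*e[0]+sn*e[1]).round(4),(-sn*e[0]+c*e[1]).round(4))
E
python3 fit.py
```

```text
[ 0.49292619 -0.30683941 -0.2276382   0.16488446] [-1.0, -0.2, -0.1, 0.3, 0.8, -0.7, -0.6, 1.0, 0.1, -0.9, -0.4, -0.2, -0.6, -0.5, 0.5, 0.7, -1.1, 0.8, 0.0, 0.5, -1.1, -3.5]
plate -0.0075 0.0003
front 0.0938 -0.0008
rear -0.1087 0.0012
post -0.0821 0.0024
```

Fit residuals are about 1 px. The pointer sits 120 mm beyond the edge, within the stated 118-135. The plate is centred and about 0.5° off the riser's axis. Next I'll plan the moves in tool axes.

```bash
cat > plan.py <<'E'
from h import *; import sys
from scipy.spatial.transform import Rotation as Ro
def plan(x,y,z,yaw):
    o=arm.observe();R=Ro.from_rotvec(o["ee_rot"]);print("tool axes",R.as_matrix().round(3).tolist())
    best=None
    for k in(0,np.pi):
        # tool x along plate dir (or opposite), z down
        c,s=np.cos(yaw+k),np.sin(yaw+k);G=Ro.from_matrix(np.array([[c,s,0],[s,-c,0],[0,0,-1]]))
        v=(R.inv()*G).as_rotvec()
        if best is None or np.linalg.norm(v)<np.linalg.norm(best[0]):best=(v,G)
    v,G=best;d=np.array([x,y,z])-o["position"]
    print("turn",v.round(4),"shift now-axes cm",(R.inv().apply(d)*100).round(2),"goal-axes cm",(G.inv().apply(d)*100).round(2))
    print("pos",o["position"].round(4),"t",o["clock"],"q",o["joints"].round(2),"F",o["force"].round(1),"w",o["width"],"g",o["gripper_force"])
if __name__=="__main__": plan(*map(float,sys.argv[1:]))
E
python3 plan.py .4173 -.2877 .2 -.2326
```

```text
tool axes [[0.922, 0.388, -0.001], [0.388, -0.922, 0.001], [-0.0, -0.001, -1.0]]
turn [-1.300e-03  6.000e-04  6.313e-01] shift now-axes cm [ 27.29 -19.74   2.63] goal-axes cm [ 10.38 -32.04   2.6 ]
pos [ 0.2425 -0.5756  0.226 ] t 0.1 q [ 1.07  0.44  0.02  1.57 -0.01  1.13 -0.08] F [ 0.5  0.4 -0.3] w 1.0018095724018024 g 0.0
```

>>> {"op": "send_rows", "data": {"increments": [[9.18,[0,0,0],[0,0,0.126]],[9.18,[0,0,0],[0,0,0.126]],[9.18,[0,0,0],[0,0,0.126]],[9.18,[0,0,0],[0,0,0.126]],[9.18,[0,0,0],[0,0,0.127]]], "force": 30}}

```text
clock: 0.6
position: [0.2425, -0.5757, 0.2263]
ee_rot: [-3.119, 0.372, 0.001]
force: [0.5, -0.2, 0.0]
width: 1.001
gripper_force: 0.0
```

>>> {"op": "send_rows", "data": {"increments": [[9.18,[1,-3,0],[0,0,0]],[9.18,[1,-3,0],[0,0,0]],[9.18,[1,-3,0],[0,0,0]],[9.18,[1,-3,0],[0,0,0]],[9.18,[1,-3,0],[0,0,0]]]}}

```text
clock: 1.1
position: [0.3262, -0.4401, 0.2264]
ee_rot: [-3.12, 0.364, 0.001]
force: [0.4, 0.8, 0.3]
width: 0.998
gripper_force: 0.0
```

>>> {"op": "send_rows", "data": {"increments": [[9.18,[1,-3,0],[0,0,0]],[9.18,[1,-3,0],[0,0,0]],[9.18,[1,-3,0],[0,0,0]],[9.18,[1,-3,0],[0,0,0]],[9.18,[1,-3,0],[0,0,0]]]}}

```text
clock: 1.6
position: [0.4093, -0.3058, 0.2265]
ee_rot: [-3.12, 0.364, 0.001]
force: [1.2, 0.2, -0.3]
width: 0.999
gripper_force: 0.0
```

```bash
python3 plan.py .4173 -.2877 .2 -.2326; python3 - <<'E'
from h import *
t=arm.get_image("top")[:,:,::-1];s=arm.get_image("scene")[:,:,::-1]
cv2.imwrite("pics/t3f.png",t);cv2.imwrite("pics/s3f.png",s)
cv2.imwrite("pics/s3.png",np.hstack([cv2.resize(t[125:275,360:480],(480,600)),cv2.resize(s[100:300,300:406],(318,600))]))
E
```

```text
tool axes [[0.973, -0.23, -0.001], [-0.23, -0.973, 0.0], [-0.001, -0.0, -1.0]]
turn [-0.0001  0.0006  0.0003] shift now-axes cm [ 0.36 -1.94  2.65] goal-axes cm [ 0.36 -1.94  2.65]
pos [ 0.4093 -0.3058  0.2265] t 1.6 q [ 0.51  0.25  0.04  1.85 -0.01  1.04 -1.25] F [ 1.2  0.2 -0.3] w 0.9988699765155106 g 0.0
```

View pics/s3.png

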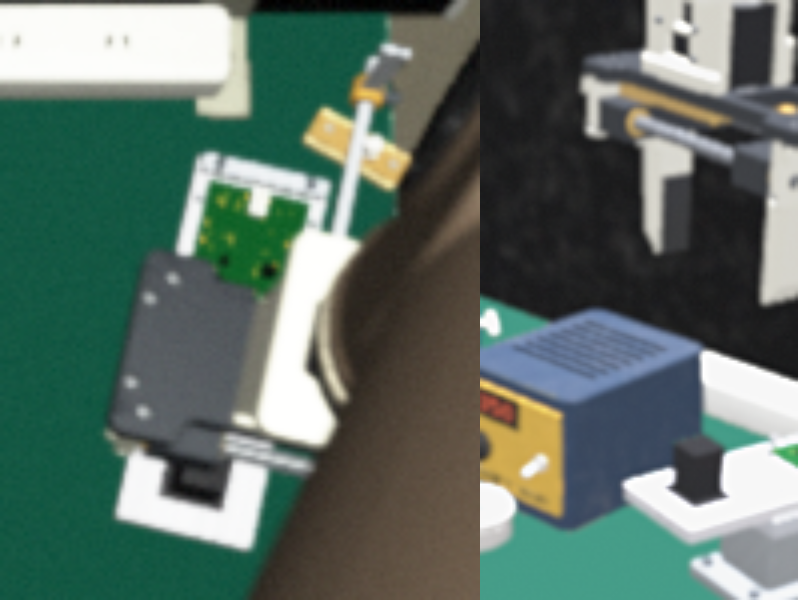

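The gripper now stands above the post without touching anything: post at top (409,245), scene (533,257). Box top is well below the gripper's body. I'll check the post centre from the scene view too.

```bash
python3 - <<'E'
from h import *
print(at("scene",[(365+45/5.7,227+123/5.7)],.114), proj("top",[[.4173,-.2877,.114]]),(proj("scene",[[.4173,-.2877,.114]])-[365,227])*5.7)
t=cv2.imread("pics/top0.png");r=rect("top",t,.114,.36,.46,-.34,-.24)
m=(r.max(2)<75).astype(np.uint8);n,l,st,ce=cv2.connectedComponentsWithStats(m)
for i in range(1,n):
    if st[i,4]>300: print(st[i],.46-.0005*ce[i][1],-.24-.0005*ce[i][0])
E
```

```text
[[ 0.41788438 -0.28720977  0.114     ]] [[412.05807215 241.38497208]] [[ 44.98845597 124.02625522]]
[  51   62   65   63 3018] 0.41422498343273695 -0.2815881378396289
```

Both views agree to within 1 mm or so. Aligning and lowering, with a check before the last part.

>>> {"op": "send_rows", "data": {"increments": [[9.18,[0.36,-1.94,0],[0,0,0]],[9.18,[0,0,3.5],[0,0,0]],[9.18,[0,0,3.5],[0,0,0]],[9.18,[0,0,2],[0,0,0]],[9.18,[0,0,0],[0,0,0]]]}}

```text
clock: 2.2
position: [0.4147, -0.2884, 0.1341]
ee_rot: [-3.118, 0.365, 0.008]
force: [0.0, 0.1, -0.0]
width: 1.002
gripper_force: 0.0
```

```bash
python3 plan.py .4173 -.2877 .086 -.2326
```

```text
tool axes [[0.973, -0.231, -0.005], [-0.231, -0.973, 0.002], [-0.006, -0.001, -1.0]]
turn [-0.0012  0.0056 -0.0002] shift now-axes cm [ 0.26 -0.12  4.81] goal-axes cm [ 0.23 -0.13  4.81]
pos [ 0.4147 -0.2884  0.1341] t 2.2 q [ 0.48  0.35  0.02  1.97 -0.01  0.83 -1.29] F [ 0.   0.1 -0. ] w 1.0019133317556737 g 0.0
```

>>> {"op": "send_rows", "data": {"increments": [[9.18,[0.24,-0.12,1.5],[0,0.005,0]],[9.18,[0,0,1.5],[0,0,0]],[9.18,[0,0,1],[0,0,0]],[9.18,[0,0,0.5],[0,0,0]],[9.18,[0,0,0],[0,0,0]]]}}

```text
clock: 2.7
position: [0.4196, -0.2886, 0.0918]
ee_rot: [3.12, -0.364, 0.007]
force: [-0.5, 0.8, 0.4]
width: 1.001
gripper_force: 0.0
```

```bash
python3 plan.py .4173 -.2877 .086 -.2326
```

```text
tool axes [[0.973, -0.23, 0.004], [-0.23, -0.973, -0.001], [0.005, 0.0, -1.0]]
turn [ 0.     -0.0046  0.0001] shift now-axes cm [-0.25 -0.03  0.57] goal-axes cm [-0.25 -0.03  0.58]
pos [ 0.4196 -0.2886  0.0918] t 2.7 q [ 0.48  0.41  0.02  2.01 -0.01  0.72 -1.29] F [-0.5  0.8  0.4] w 1.001183171494845 g 0.0
```

>>> {"op": "send_rows", "data": {"increments": [[9.18,[0,0,0.5],[0,0,0]],[9.18,[0,0,0],[0,0,0]],[9.18,[0,0,0],[0,0,0]],[9.18,[0,0,0],[0,0,0]]]}}

```text
clock: 3.1
position: [0.42, -0.2885, 0.087]
ee_rot: [3.12, -0.364, 0.008]
force: [-0.3, 0.0, 0.6]
width: 1.003
gripper_force: 0.0
```

```bash
python3 plan.py .4173 -.2877 .086 -.2326
```

```text
tool axes [[0.973, -0.23, 0.005], [-0.23, -0.973, -0.001], [0.005, 0.0, -1.0]]
turn [ 0.0002 -0.0054  0.0003] shift now-axes cm [-0.28 -0.02  0.1 ] goal-axes cm [-0.28 -0.02  0.1 ]
pos [ 0.42   -0.2885  0.087 ] t 3.1 q [ 0.48  0.42  0.02  2.02 -0.01  0.7  -1.29] F [-0.3  0.   0.6] w 1.0025148801935 g 0.0
```

>>> {"op": "send_rows", "data": {"increments": [[9.18,[-0.2,0,0.1],[0,-0.005,0]],[9.18,[0,0,0],[0,0,0]],[6,[0,0,0],[0,0,0]],[4,[0,0,0],[0,0,0]],[3,[0,0,0],[0,0,0]]], "force": 10}}

```text
clock: 3.6
position: [0.4179, -0.288, 0.0857]
ee_rot: [3.12, -0.364, 0.0]
force: [-0.2, 0.1, 0.5]
width: 0.79
gripper_force: 0.0
```

>>> {"op": "send_rows", "data": {"increments": [[2.5,[0,0,0],[0,0,0]],[2,[0,0,0],[0,0,0]],[1.5,[0,0,0],[0,0,0]],[1.5,[0,0,0],[0,0,0]],[1.5,[0,0,0],[0,0,0]]]}}

```text
clock: 4.1
position: [0.4179, -0.288, 0.0857]
ee_rot: [3.12, -0.364, 0.0]
force: [0.6, -0.2, 1.2]
width: 0.355
gripper_force: 0.0
```

```bash
python3 plan.py .4173 -.2877 .086 -.2326
```

```text
tool axes [[0.973, -0.23, 0.0], [-0.23, -0.973, -0.0], [0.0, 0.0, -1.0]]
turn [ 0.0001 -0.      0.0003] shift now-axes cm [-0.06 -0.02 -0.03] goal-axes cm [-0.06 -0.02 -0.03]
pos [ 0.4179 -0.288   0.0857] t 4.1 q [ 0.48  0.42  0.02  2.02 -0.01  0.71 -1.29] F [ 0.6 -0.2  1.2] w 0.3547342205993705 g 0.0
```

>>> {"op": "send_rows", "data": {"increments": [[1.5,[0,0,0],[0,0,0]],[1.5,[0,0,0],[0,0,0]],[1.5,[0,0,0],[0,0,0]],[1.5,[0,0,0],[0,0,0]]]}}

```text
clock: 4.5
position: [0.4178, -0.2877, 0.0857]
ee_rot: [-3.12, 0.363, 0.0]
force: [-0.3, 1.8, 1.4]
width: 0.26
gripper_force: 10.0
```

>>> {"op": "send_rows", "data": {"increments": [[1.5,[0,0,0],[0,0,0]],[1.5,[0,0,0],[0,0,0]],[1.5,[0,0,0],[0,0,0]]], "force": 30}}

```text
clock: 4.8
position: [0.4178, -0.2876, 0.0857]
ee_rot: [-3.12, 0.364, 0.0]
force: [-1.1, 3.5, 2.3]
width: 0.257
gripper_force: 29.9
```

```bash
python3 plan.py .4173 -.2877 .086 -.2276
```

```text
tool axes [[0.973, -0.23, -0.0], [-0.23, -0.973, 0.0], [-0.0, -0.0, -1.0]]
turn [-0.0003  0.0003 -0.0044] shift now-axes cm [-0.05  0.02 -0.03] goal-axes cm [-0.05  0.02 -0.03]
pos [ 0.4178 -0.2876  0.0857] t 4.8 q [ 0.48  0.42  0.02  2.02 -0.01  0.71 -1.29] F [-1.1  3.5  2.3] w 0.25693016613645847 g 29.92757499217987
```

Gripped: 23.6 mm between the pads at 30 N. Sliding slowly with a slight downward bias.

>>> {"op": "send_rows", "data": {"increments": [[1.5,[0.2,0,0.03],[0,0,0]],[1.5,[0.4,0,0],[0,0,0]],[1.5,[0.4,0,0],[0,0,0]],[1.5,[0.4,0,0],[0,0,0]],[1.5,[0.4,0,0],[0,0,0]]]}}

```text
clock: 5.3
position: [0.4303, -0.2918, 0.0855]
ee_rot: [-3.119, 0.367, 0.013]
force: [-18.5, 6.0, 23.6]
width: 0.259
gripper_force: 30.0
```

>>> {"op": "send_rows", "data": {"increments": [[1.5,[0.4,-0.01,0],[0,0,0]],[1.5,[0.4,0,0],[0,0,0]],[1.5,[0.4,0,0],[0,0,0]],[1.5,[0.4,-0.01,0],[0,0,0]],[1.5,[0.4,0,0],[0,0,0]]]}}

```text
clock: 5.8
position: [0.451, -0.2969, 0.0856]
ee_rot: [-3.12, 0.368, 0.01]
force: [-14.2, 4.1, 16.8]
width: 0.261
gripper_force: 30.0
```

>>> {"op": "send_rows", "data": {"increments": [[1.5,[0.4,0,0],[0,0,0]],[1.5,[0.4,-0.01,0],[0,0,0]],[1.5,[0.4,0,0],[0,0,0]],[1.5,[0.2,0,0],[0,0,0]],[1.5,[0,0,0],[0,0,0]]]}}

```text
clock: 6.3
position: [0.4655, -0.3002, 0.0856]
ee_rot: [-3.12, 0.367, 0.008]
force: [-11.8, 2.6, 14.6]
width: 0.258
gripper_force: 30.0
```

```bash
python3 plan.py .4885 -.3040 .0855 -.2276
```

```text
tool axes [[0.973, -0.232, -0.005], [-0.232, -0.973, 0.001], [-0.005, 0.001, -1.0]]
turn [ 0.0005  0.0048 -0.0067] shift now-axes cm [ 2.33 -0.16 -0.01] goal-axes cm [ 2.33 -0.15  0.01]
pos [ 0.4655 -0.3002  0.0856] t 6.3 q [ 0.46  0.48  0.02  1.9  -0.01  0.76 -1.32] F [-11.8   2.6  14.6] w 0.25790522432499907 g 29.972953498363495
```

```bash
python3 - <<'E'
from h import *
t=arm.get_image("top")[:,:,::-1]
cv2.imwrite("pics/t4f.png",t)
a=cv2.resize(t[125:215,385:475],(600,600),interpolation=cv2.INTER_CUBIC);cv2.imwrite("pics/t4.png",a)
E
```

```text
(no output)
```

View pics/t4.png

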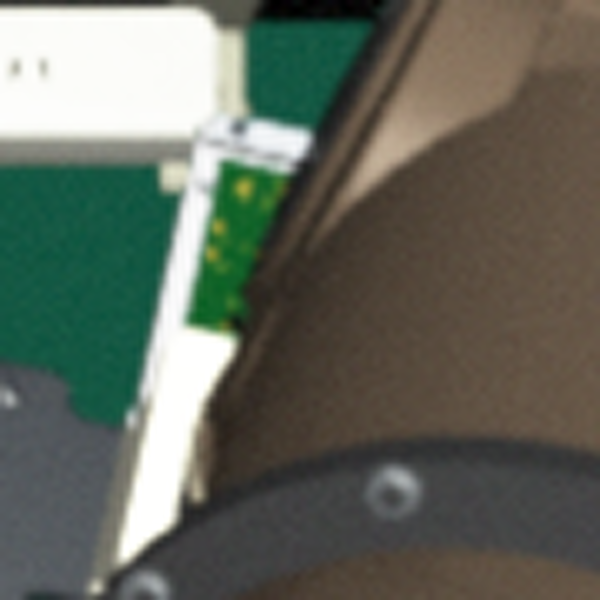

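Plate is moving straight, with its front-left corner now at top (415,143). The arm hides the pointer from this camera. The 8 mm bar at the front biased the first edge reading by about 2.5 mm, and correcting for it gives the plate's exact 200 mm length. I'll go on most of the way, then check in the scene view.

>>> {"op": "send_rows", "data": {"increments": [[1.5,[0.3,0,0],[0,0,0]],[1.5,[0.4,-0.01,0],[0,0,0]],[1.5,[0.4,0,0],[0,0,0]],[1.5,[0.4,-0.01,0],[0,0,0]],[1.5,[0.4,0,0],[0,0,0]]]}}

```text
clock: 6.85
position: [0.4833, -0.3043, 0.0856]
ee_rot: [-3.12, 0.367, 0.01]
force: [-14.7, 3.6, 17.2]
width: 0.258
gripper_force: 30.0
```

>>> {"op": "send_rows", "data": {"increments": [[1.5,[0.2,0,0],[0,0,0]],[1.5,[0,0,0],[0,0,0]],[1.5,[0,0,0],[0,0,0]]]}}

```text
clock: 7.15
position: [0.486, -0.3049, 0.0856]
ee_rot: [3.12, -0.367, -0.007]
force: [-11.4, 2.6, 12.8]
width: 0.258
gripper_force: 30.0
```

```bash
python3 plan.py .488 -.3057 .0855 -.2276;python3 - <<'E'
from h import *
t=arm.get_image("scene")[:,:,::-1]
cv2.imwrite("pics/s5f.png",t)
cv2.imwrite("pics/s5.png",cv2.resize(t[225:300,400:500],(800,600),interpolation=cv2.INTER_CUBIC))
E
```

```text
tool axes [[0.973, -0.232, -0.005], [-0.232, -0.973, 0.0], [-0.005, 0.001, -1.0]]
turn [ 0.0006  0.0045 -0.0066] shift now-axes cm [0.21 0.03 0.01] goal-axes cm [0.21 0.03 0.01]
pos [ 0.486  -0.3049  0.0856] t 7.15 q [ 0.45  0.51  0.02  1.85 -0.01  0.79 -1.32] F [-11.4   2.6  12.8] w 0.25841358673766934 g 29.97768223285675
```

View pics/s5.png

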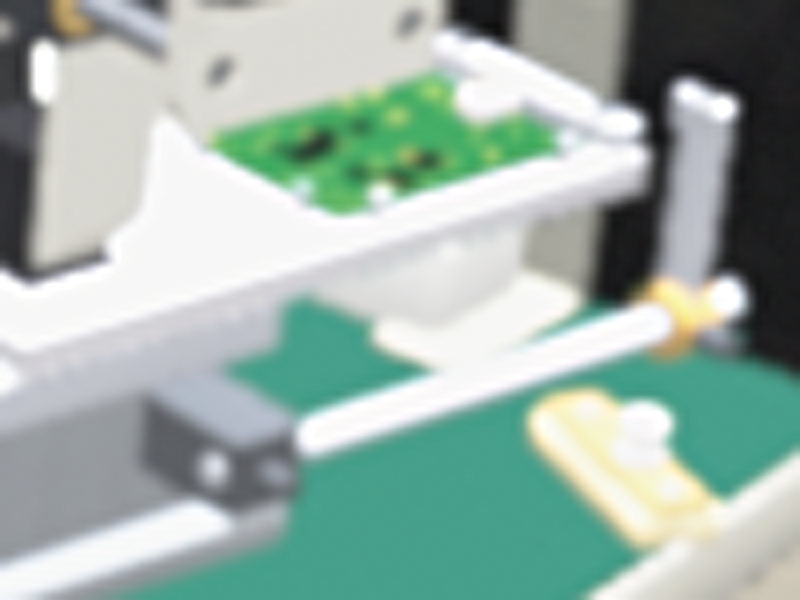

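Plate front-right corner shows at crop (650,150), with its lower corner at (648,186). The blade top runs from (680,86) to (738,106). The board sits flat in its nest.

```bash
python3 - <<'E'
from h import *
from fit import pts
p=[.49292619,-.30683941,-.2276382];c,s=np.cos(p[2]),np.sin(p[2])
def loc(n,px,z):
    e=at(n,[px],z)[0,:2]-p[:2];return np.round([c*e[0]+s*e[1],-s*e[0]+c*e[1]],4)
f=lambda u,v:(400+u/8,225+v/8)
for a,z in(((650,150),.08),((648,186),.07),((680,86),.1),((738,106),.1),((709,95),.1)):print(a,loc("scene",f(*a),z))
T=lambda u,v:(405+u/6.6,130+v/6.6)
for a in((334,43),(382,55)):print("top blade",loc("top",T(*a),.1))
# predicted pixels: plate corner at x, blade inner edge at d
def P(x,y,z): return ((proj("scene",[[p[0]+c*x-s*y,p[1]+s*x+c*y,z]])[0]-[400,225])*8).round(0)
for x in(.160,.163,.166):print(x,P(x,-.035,.08),P(x,-.035,.07),"blade",P(x,-.043,.1),P(x,-.058,.1))
t=cv2.imread("pics/t4f.png")
for px in((203,120),(310,130)):print("top front t4",loc("top",(385+px[0]/6.667,125+px[1]/6.667),.088))
E
```

```text
(650, 150) [ 0.1679 -0.0342]
(648, 186) [ 0.1686 -0.0345]
(680, 86) [ 0.1679 -0.0407]
(738, 106) [ 0.1711 -0.0567]
(709, 95) [ 0.17   -0.0483]
top blade [ 0.1646 -0.0439]
top blade [ 0.1641 -0.0595]
0.16 [630. 158.] [625. 194.] blade [665.  96.] [711. 118.]
0.163 [639. 155.] [634. 192.] blade [673.  93.] [719. 115.]
0.166 [647. 153.] [642. 189.] blade [682.  91.] [728. 112.]
top front t4 [0.1365 0.0336]
top front t4 [ 1.41e-01 -1.00e-04]
```

The two views put the pointer 2-3 mm (scene) and about 3 mm (top) beyond the plate's front. I'll go 2.7 mm further and settle.

>>> {"op": "send_rows", "data": {"increments": [[1.5,[0.14,0,0],[0,0,0]],[1.5,[0.13,0,0],[0,0,0]],[1.5,[0,0,0],[0,0,0]],[1.5,[0,0,0],[0,0,0]],[1.5,[0,0,0],[0,0,0]]]}}

```text
clock: 7.7
position: [0.4884, -0.3055, 0.0856]
ee_rot: [3.12, -0.367, -0.008]
force: [-12.5, 2.1, 14.0]
width: 0.259
gripper_force: 30.0
```

>>> {"op": "send_rows", "data": {"increments": [[1.5,[0,0,0],[0,0,0]],[1.5,[0,0,0],[0,0,0]],[1.5,[0,0,0],[0,0,0]],[1.5,[0,0,0],[0,0,0]],[1.5,[0,0,0],[0,0,0]]]}}

```text
clock: 8.2
position: [0.4884, -0.3055, 0.0856]
ee_rot: [3.12, -0.367, -0.008]
force: [-11.1, 3.5, 14.0]
width: 0.258
gripper_force: 30.0
```

```bash
python3 plan.py .488 -.3057 .0855 -.2276;python3 - <<'E'
from h import *
t=arm.get_image("scene")[:,:,::-1]
cv2.imwrite("pics/s6.png",cv2.resize(t[225:300,400:500],(800,600),interpolation=cv2.INTER_CUBIC))
E
```

```text
tool axes [[0.973, -0.232, -0.005], [-0.232, -0.973, 0.001], [-0.005, 0.001, -1.0]]
turn [ 0.0006  0.0049 -0.0067] shift now-axes cm [-0.03  0.03  0.01] goal-axes cm [-0.03  0.03  0.01]
pos [ 0.4884 -0.3055  0.0856] t 8.2 q [ 0.45  0.51  0.02  1.85 -0.01  0.79 -1.33] F [-11.1   3.5  14. ] w 0.2583336943249134 g 29.977101981639862
```

View pics/s6.png

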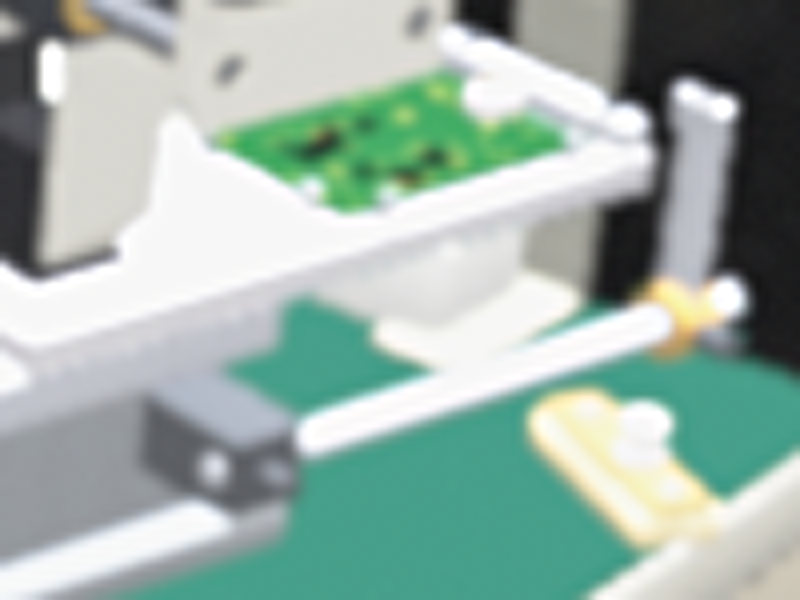

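The plate corner is now at crop (656,150), level with the blade within about 2 mm. The blade hasn't moved, the board is in its nest, and the arm is at rest. Handing in.

```bash
python3 -c "
from cell import arm
print(arm.sign_off())"
```

```text
the job is handed in; nothing more can be done
None
```

I slid the plate out until its front edge was level with the pointer, within about 2 mm by the scene camera, and handed the job in at about 8 s still gripping the post at 30 N; the judge's result was not shown.

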